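# Clear the press scrap off the die plate into the scrap tray

## Robot

A 6-joint arm with a two-finger parallel gripper is mounted at the origin on the work surface. World frame = base frame: x ahead of the robot, y to its left, z up, the work surface at z = 0. Lengths are in m, angles in rad, forces in N, time in s.
With the tool pointing down it reaches from about 0.375 to 0.975 m from the base axis. Payload 3.8 kg.
Tool frame: the origin (TCP) lies at the very end of the fingers, on their centre line; the grasp point (between the pads) lies 19 mm behind it; z points along the fingers, y is the line along which they close (so a half turn about z gives the same grasp; the last joint's range is limited). The gripper opens to 85 mm and grips with 20 to 120 N. Pads are 22 mm wide; open, the fingers measure 114 mm over their backs; the gripper's body (76 mm by 85 mm) begins 54 mm behind the grasp point. The pads swing forward as they close: fully open they stand 13 mm farther back than shut.
Start: joints at [1.173, 0.264, 1.604, -0, 1.274, -0.037], TCP at [0.238, 0.632, 0.231] pointing down, gripper open.
Joint ranges: [-2.63, 2.63], [-0.94, 2.18], [0.31, 2.57], [-1.31, 4.45], [0, 2.66], [-2.55, 2.55]. Speed limits (rad/s): [2.57, 2.57, 3.14, 3.14, 3.14, 3.14].

## Interface

Orientations are given as a rotation vector (axis times angle).
In Python, from workcell import bot, vision gives the robot as it stands. The module is installed in compiled form; this text tells all that it offers.
- The arm moves only by the tool play_rows, never from a script. Its argument "moves" is a list that holds one entry, the list of rows, each a list of 7 numbers: the turn, a rotation vector about the tool's x, y, z as a fraction of full scale, then the shift along the tool's x, y, z as a fraction of full scale, then the finger opening in mm, from 0 to 85.4. In form: [[[ax, ay, az, x, y, z, jaw], ...]]. A call has 1 to 5 rows; each row shifts and turns the commanded pose from where the row before left it, along the tool's axes as they then stand; what a row does not reach is not made up. Full scale, the value 1, is 0.1 m for a shift and 0.5 rad for a turn. A row lasts 1/12 s, in which the tool goes at most 41.7 mm and 7.16 degrees, less where a joint would pass 70% of its speed; a pose out of reach is approached as far as the arm can. A call with a number of a shift or a turn outside -1 to 1 is refused whole. A call with a gripper value outside its range is refused whole. The fingers move at their own pace and stop on an object; "newtons" is the grip in N (left out, the last holds). Time passes only in rows, so rows that do not move let the fingers close. It gives the time, the measured TCP pose, the force, the opening and the grip force at its end, in the units of the state.
- bot.read_state(): the state, without advancing time (a new reading comes with each control period).
- vision.read_camera(name): name is "side" or "top"; returns a dict with "image" (420x560x3 uint8, red, green, blue), "depth" (420x560 float32, m along the optical axis (not along the pixel's ray), 0 where there is no reading), "K" (3x3 intrinsics, pixels), "dist" ([k1, k2, p1, p2, k3] as OpenCV has them; the pictures are not rectified), "R" (3x3) and "t" (3): a world point X has camera coordinates R X + t. Camera axes: x right, y down, z forward; pixel columns grow to the right and rows downward; lengths in m; the calibration is good to about 2 mm. A picture is of the moment at which its call begins.
- bot.finish_job(): hands the job in; it is judged then, once.
The state is a dict: "time": time; "q": joint angles; "joint_vel": joint speeds; "joint_torque": joint torques, N m; "tool_pos": TCP position; "tcp_rot": TCP orientation; "wrist_force": force on the tool from outside, world axes, zero at the start; "torque": the same for the moment, N m; "width": opening from 0.0 (shut) to 1.0 (fully open); "grip_force": force on a finger pad.
Only numpy, scipy, OpenCV 4.12 (cv2) and the standard library are available. Lean on these libraries where they do the work, as an engineer would, in place of code of your own. Each camera call takes 0.05 s, during which the arm holds its last target. There are 200 camera calls.

## Task

Slide the blue scrap tray across the bench until its long wall is snug and square against the side of the rust-brown die plate it stands beside, before any scrap leaves the plate. Then clear all three pieces of scrap (round steel, L-shaped aluminium, copper T-piece) off the plate so that they lie inside the tray, none perched on its rim, leaving the tray snug and square against the plate. Do not disturb the finished gold cap on the plate, the stack of gold lids or the oil can.

Things in the scene. Friction and masses are not known exactly. Their poses are not given: they have to be found in the camera images.
- die_plate: Rust-brown steel lower die plate, fixed to the bench: 260 (x) x 260 (y) x 60 mm high, flat top. Origin: centre of its underside, z up; its sides along which the tray is set are the faces at y = +130 and y = -130 mm. On its top, at x = +105, y = +100 and -100 mm, stand two guide pillars 34 mm in diameter, 75 mm tall (to 135 mm above the bench). Dark circles on top are flat marks.
- tray: Blue open-topped steel scrap tray, loose on the bench to the left or right of the die plate: 200 (x) x 120 (y) x 45 mm high outside, walls and floor 4 mm, 0.7 kg. Origin: centre of its underside, z up. A long wall (parallel to x) goes against the plate; the rim is then 15 mm below the plate's top.
- slug_round: Round steel slug (scrap) on the plate, 36 mm in diameter, 18 mm high, about 0.13 kg. Origin: its centre, z along its axis.
- slug_angle: L-shaped aluminium-coloured offcut (scrap) on the plate, 38 x 38 x 18 mm high, both legs 15 mm wide, about 0.1 kg. Origin: centre of the enclosing 38 x 38 x 18 mm block; one leg lies along x at the -y side, the other along y at the -x side.
- slug_tee: Copper-coloured offcut of T-section (scrap) on the plate, 46 (x) x 26 (y) x 20 mm high; the upper 10 mm is only 13 mm wide in y. About 0.15 kg. Origin: its centre.
- good_cap: Finished gold pressed cap lying on the plate towards the guide pillars: 60 mm in diameter, 10 mm high, 0.06 kg; to be left alone. Origin: centre of its underside.
- lid_stack: Stack of gold rectangular lids on the bench at the other side of the die plate from the tray: 130 (x) x 90 (y) x 48 mm high; to be left alone. Origin: centre of its underside.
- oil_can: Red oil can with a thin brass spout, beyond the plate: 68 mm in diameter, 130 mm high; to be left alone. Origin: centre of its underside.

How it is judged:
On the way:
1. the tray stands flat with a long wall within 12 mm of the plate's side, square to it within 7 degrees, while all the scrap is still on the plate ((y of tray in the frame of die_plate between 0.17 and 0.202 m or y of tray in the frame of die_plate between -0.202 and -0.17 m) and angle between the x axis of tray and the x axis of die_plate, either way round below 0.12 rad and angle between tray's own z axis and vertical below 0.08 rad and z of each of slug_round, slug_angle, slug_tee in the frame of die_plate above 0.06 m), for 0.2 s.
At the end, for the whole second after the job is handed in: All three pieces of scrap are inside the tray and stay there, their centres below its rim (a round piece may still rock on its edge inside); the tray stands flat on the bench with a long wall within 15 mm of the plate's side and square to it within 7 degrees (x of slug_round in the frame of tray between -0.098 and 0.098 m and y of slug_round in the frame of tray between -0.058 and 0.058 m and z of slug_round in the frame of tray between 0 and 0.044 m and x of slug_angle in the frame of tray between -0.098 and 0.098 m and y of slug_angle in the frame of tray between -0.058 and 0.058 m and z of slug_angle in the frame of tray between 0 and 0.044 m and x of slug_tee in the frame of tray between -0.098 and 0.098 m and y of slug_tee in the frame of tray between -0.058 and 0.058 m and z of slug_tee in the frame of tray between 0 and 0.044 m and (y of tray in the frame of die_plate between 0.17 and 0.205 m or y of tray in the frame of die_plate between -0.205 and -0.17 m) and angle between the x axis of tray and the x axis of die_plate, either way round below 0.12 rad and angle between tray's own z axis and vertical below 0.08 rad and linear speed of tray below 0.02 m/s); the robot touches nothing.
It fails at once if the finished cap is moved by more than 15 mm (distance of good_cap from where it was at the start of the episode above 0.015 m).
It fails at once if the lid stack is moved by more than 20 mm (distance of lid_stack from where it was at the start of the episode above 0.02 m).
It fails at once if the oil can is moved by more than 20 mm or tipped (distance of oil_can from where it was at the start of the episode above 0.02 m or angle between oil_can's own z axis and vertical above 0.3 rad).
It also fails if it takes over 61 s, if anything falls off the work surface, if the arm or the gripper's body presses on something with over 40 N, if the wrist force passes 120 N, or if a joint passes its speed limit or range.

## Working session

There is one attempt and no reset: what is moved stays moved. The work goes in short steps, Python scripts to look and compute and a tool call to move; the robot and the scene stay as the last step left them, time stands still between calls to the robot, and variables do not carry over. Pictures are saved under pics/ and viewed, at most 10 in all, crops included, and the job is handed in when it is done.

Besides the shell and the picture viewer there is one more tool, called after ">>>" as name(argument=value, ...) on one line, values as JSON. play_rows: Moves the arm, as the interface text tells. Its arguments: {"type":"object","properties":{"moves":{"type":"array","items":{"type":"array","items":{"type":"array","items":{"type":"number"}}}},"newtons":{"type":"number"}},"required":["moves"]}

```bash
mkdir -p pics; cat > h.py <<'E'
import numpy as np, cv2
from workcell import bot, vision
def cam(n): return vision.read_camera(n)
def cast(c,uv,z):
    uv=np.array(uv,float).reshape(-1,1,2)
    p=cv2.undistortPoints(uv,np.array(c["K"]),np.array(c["dist"])).reshape(-1,2)
    d=np.c_[p,np.ones(len(p))]@np.array(c["R"]); o=-np.array(c["R"]).T@np.array(c["t"])
    return o+d*((z-o[2])/d[:,2])[:,None]
def cloud(c):
    h,w=c["depth"].shape; v,u=np.mgrid[:h,:w]
    p=cv2.undistortPoints(np.stack([u,v],-1).reshape(-1,1,2).astype(float),np.array(c["K"]),np.array(c["dist"])).reshape(-1,2)
    X=np.c_[p,np.ones(len(p))]*c["depth"].reshape(-1,1)
    return ((X-np.array(c["t"]))@np.array(c["R"])).reshape(h,w,3)
def save(c,f): cv2.imwrite("pics/"+f,c["image"][:,:,::-1])
E
python3 - <<'E'
from h import *
for n in("top","side"):
    c=cam(n); save(c,n+"0.png"); print(n,-np.array(c["R"]).T@c["t"]); np.savez(n+"0.npz",**c)
s=bot.read_state(); print(s)
E
```

```text
top [ 0.55257439 -0.01415611  1.12581466]
side [ 0.30727614 -0.411908    0.58934452]
{'time': 0.1, 'q': array([ 1.17307799e+00,  2.64699690e-01,  1.60527162e+00, -7.54327680e-06,
        1.27370682e+00, -3.68876336e-02]), 'joint_vel': array([ 5.86443116e-04, -2.15402325e-03, -1.82226560e-03, -8.88307692e-05,
        1.12789579e-03, -2.85223128e-03]), 'joint_torque': array([ 3.75986610e-04, -5.16713548e+01, -3.68589664e+01, -1.32765472e-04,
        6.43863226e-03, -8.33550359e-06]), 'tool_pos': array([0.23804275, 0.6309072 , 0.23005333]), 'tcp_rot': array([-0.5636386 , -3.09016586,  0.00320081]), 'wrist_force': array([-0.10523594, -0.30857289, -0.26245259]), 'torque': array([-0.03510096,  0.03105835, -0.02734535]), 'grip_force': 0.0, 'width': 1.001298518793798}
```

View pics/top0.png

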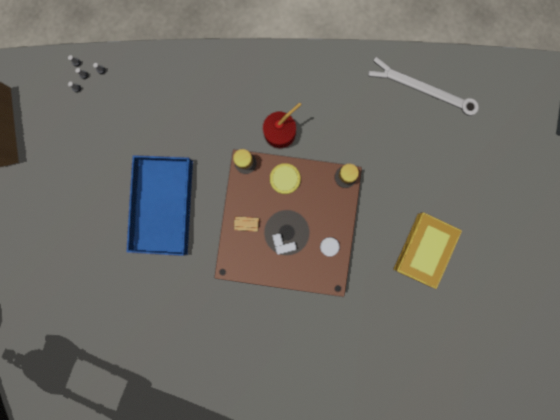

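View pics/side0.png

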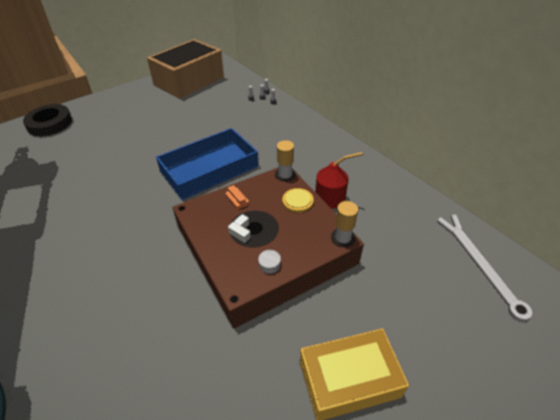

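The top view shows the tray at (160,205), left of the plate at (288,222). The tee is at (247,224), the angle at (284,244), the round slug at (330,247) and the cap at (285,178). The side view agrees, with the lids on the far side from the tray.

```bash
cat > m.py <<'E'
from h import *
def blob(m,k=1):
    cs,_=cv2.findContours(m.astype(np.uint8),cv2.RETR_EXTERNAL,cv2.CHAIN_APPROX_NONE)
    return sorted(cs,key=cv2.contourArea)[::-1][:k]
def rect(c,ct,z):
    P=cast(c,ct.reshape(-1,2),z)[:,:2]
    (x,y),(w,h),a=cv2.minAreaRect((P*1000).astype(np.float32)); return np.round([x,y,w,h,a],1)
def measure(c):
    hsv=cv2.cvtColor(c["image"],cv2.COLOR_RGB2HSV); H,S,V=[hsv[:,:,i].astype(int) for i in range(3)]
    C=cloud(c)
    print("tray",rect(c,blob((H>100)&(H<130)&(S>120)&(C[:,:,2]>.03))[0],.045))
    pl=(C[:,:,2]>.052)&(C[:,:,2]<.066)
    b=blob(pl)[0]; print("plate",rect(c,b,.06))
    hi=(C[:,:,2]>.068)&(C[:,:,2]<.1)
    for q in blob(hi,8):
        if cv2.contourArea(q)<30: continue
        mk=np.zeros(H.shape,np.uint8); cv2.drawContours(mk,[q],-1,1,-1); mk=mk>0
        print("blob",q.reshape(-1,2).mean(0).round(),"hsv",[int(np.median(t[mk])) for t in(H,S,V)],"z",np.median(C[mk][:,2]).round(3),rect(c,q,.078))
    return C,H,S,V
if __name__=="__main__":
    c=dict(np.load("top0.npz")); C,H,S,V=measure(c)
    for n,m,z in(("tee",(H<25)&(S>100)&(V>140),.075),("white",(S<60)&(V>120),.078)):
        m=m.copy(); m[:150]=0; m[300:]=0; m[:,:215]=0; m[:,362:]=0
        for q in blob(m,3): print(n,q.reshape(-1,2).mean(0).round(),cv2.contourArea(q),rect(c,q,z))
    big=cv2.resize(c["image"][140:310,120:370],(750,510),interpolation=cv2.INTER_CUBIC); cv2.imwrite("pics/crop0.png",big[:,:,::-1])
E
python3 m.py
```

```text
tray [611.5 257.9 122.  197.8  87.8]
plate [579.1  -6.4 258.8 261.   82.8]
blob [285. 178.] hsv [30, 88, 188] z 0.07 [666.6   1.6  55.3  51.8  38.7]
blob [280. 125.] hsv [1, 205, 114] z 0.077 [765.   13.3  50.5  53.1  46.3]
blob [329. 246.] hsv [110, 7, 192] z 0.078 [533.5 -86.7  34.8  34.9   0.7]
blob [245. 223.] hsv [18, 100, 182] z 0.077 [575.4  75.5  44.8  25.6  87. ]
blob [282. 244.] hsv [113, 8, 189] z 0.078 [540.3   1.5  37.5  37.5  14.9]
blob [  1. 148.] hsv [15, 125, 54] z 0.075 [727.3 599.6  50.    7.4   4.2]
tee [351. 170.] 86.0 [ 682.1 -128.1   33.5   23.2   48. ]
tee [247. 220.] 42.5 [582.6  73.   26.9  11.8  83.7]
tee [251. 229.] 27.5 [565.3  66.1   9.7  25.4   0.8]
white [329. 246.] 286.5 [532.6 -87.6  36.7  36.8   0.7]
white [282. 244.] 241.5 [539.2   0.6  39.9  39.3  14.1]
white [248. 150.] 0.0 [718.7  73.4   0.    0.    0. ]
```

View pics/crop0.png

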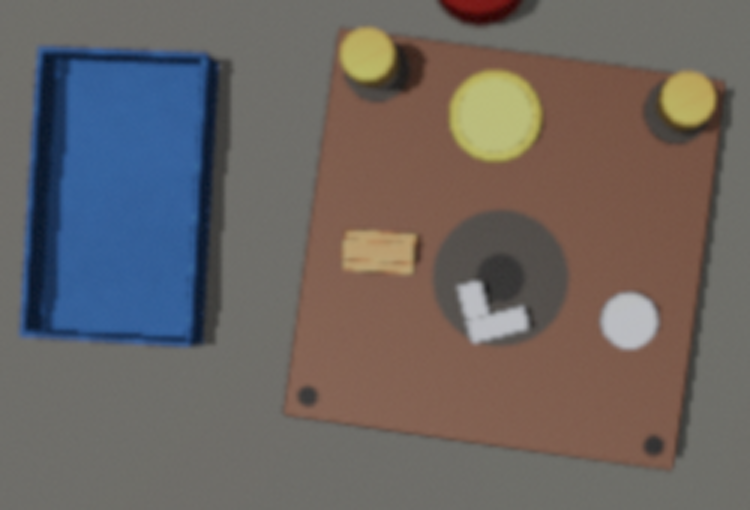

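>>> play_rows(moves=[[[0,0,0.243,0,0,0,85],[0,0,0.243,0,0,0,85],[0,0,0.243,0,0,0,85],[0,0,0.243,0,0,0,85],[0,0,0.243,0,0,0,85]]])

```text
time: 0.52
tool_pos: [0.2381, 0.6311, 0.2305]
tcp_rot: [1.471, 2.776, -0.002]
wrist_force: [-0.7, 0.1, -0.4]
width: 0.993
grip_force: 0.0
```

>>> play_rows(moves=[[[0,0,0.243,0,0,0,85],[0,0,0.243,0,0,0,85],[0,0,0.243,0,0,0,85],[0,0,0.243,0,0,0,85],[0,0,0.243,0,0,0,85]]])

```text
time: 0.93
tool_pos: [0.2381, 0.6311, 0.2305]
tcp_rot: [2.233, 2.209, -0.002]
wrist_force: [0.4, -0.4, -0.2]
width: 0.996
grip_force: 0.0
```

>>> play_rows(moves=[[[0,0,0.243,0,0,0,85],[0,0,0,-0.18,0.32,0,85],[0,0,0,-0.18,0.32,0,85],[0,0,0,-0.18,0.32,0,85],[0,0,0,-0.18,0.32,0,85]]])

```text
time: 1.35
tool_pos: [0.3567, 0.5428, 0.2306]
tcp_rot: [2.356, 2.078, -0.002]
wrist_force: [-0.1, 0.7, 0.4]
width: 0.99
grip_force: 0.0
```

```bash
cat > go.py <<'E'
import sys; from h import *; from scipy.spatial.transform import Rotation as Ro
# go.py x y z yaw(deg of tool y): total remaining turn and, after it, shift, in full-scale units
x,y,z,a=map(float,sys.argv[1:5]); s=bot.read_state(); R=Ro.from_rotvec(s["tcp_rot"]).as_matrix(); p=np.array(s["tool_pos"])
cur=np.degrees(np.arctan2(R[1,1],R[0,1])); t=(cur-a+90)%180-90
r=np.radians(a if abs((cur-t-a+180)%360-180)<1 else a+180); Y=np.array([np.cos(r),np.sin(r),0]); X=np.array([-Y[1],Y[0],0]); d=np.array([x,y,z])-p
print("t",s["time"],"p",p.round(4),"yaw",cur.round(2),"q",np.round(s["q"],2),"F",np.round(s["wrist_force"],1),"w",round(s["width"],2),"tilt",np.round(R[:2,2],3))
print("turn z units",round(np.radians(t)/.5,3),"shift",np.round([d@X/.1,d@Y/.1,-d[2]/.1],3))
E
python3 go.py .622 .343 .006 -7.2
```

```text
t 1.35 p [0.3567 0.5428 0.2306] yaw -7.18 q [ 0.95  0.22  1.66 -0.    1.26  1.08] F [-0.1  0.7  0.4] w 0.99 tilt [-0.001 -0.001]
turn z units 0.001 shift [-1.65   2.882  2.246]
```

>>> play_rows(moves=[[[0,0,0,-0.183,0.32,0,85],[0,0,0,-0.183,0.32,0,85],[0,0,0,-0.183,0.32,0,85],[0,0,0,-0.183,0.32,0,85],[0,0,0,-0.183,0.32,0,85]]])

```text
time: 1.77
tool_pos: [0.5043, 0.4315, 0.2307]
tcp_rot: [-2.357, -2.077, 0.002]
wrist_force: [0.3, 0.8, -0.6]
width: 0.997
grip_force: 0.0
```

>>> play_rows(moves=[[[0,0,0,-0.183,0.32,0,85],[0,0,0,-0.183,0.32,0,85],[0,0,0,-0.183,0.32,0,85],[0,0,0,-0.183,0.32,0,85],[0,0,0,0,0,0,85]]])

```text
time: 2.18
tool_pos: [0.626, 0.339, 0.2303]
tcp_rot: [2.36, 2.068, -0.001]
wrist_force: [-0.2, -0.9, 0.4]
width: 0.998
grip_force: 0.0
```

>>> play_rows(moves=[[[0,0,0,0,0,0.4,85],[0,0,0,0,0,0.4,85],[0,0,0,0,0,0.4,85],[0,0,0,0,0,0.4,85],[0,0,0,0,0,0.3,85]]])

```text
time: 2.6
tool_pos: [0.6185, 0.3432, 0.0368]
tcp_rot: [-2.357, -2.076, 0.008]
wrist_force: [0.1, 0.4, 0.4]
width: 0.998
grip_force: 0.0
```

```bash
python3 go.py .611 .2527 .008 -7.2
```

```text
t 2.6 p [0.6185 0.3432 0.0368] yaw -7.26 q [0.47 0.49 1.68 0.   0.98 0.6 ] F [0.1 0.4 0.4] w 1.0 tilt [-0.005 -0.002]
turn z units -0.002 shift [-0.908  0.039  0.288]
```

>>> play_rows(moves=[[[0,0,0,0,0,0.3,85],[0,0,0,0,0,0,85],[0,0,0,-0.08,0,0,85],[0,0,0,-0.08,0,0,85],[0,0,0,-0.08,0,0,85]]])

```text
time: 3.02
tool_pos: [0.6201, 0.3212, 0.0144]
tcp_rot: [2.356, 2.076, 0.008]
wrist_force: [1.5, 1.8, -1.2]
width: 0.996
grip_force: 1.1
```

>>> play_rows(moves=[[[0,0,0,-0.08,0,0,85],[0,0,0,-0.08,0,0,85],[0,0,0,-0.08,0,0,85],[0,0,0,-0.08,0,0,85],[0,0,0,-0.08,0,0,85]]])

```text
time: 3.43
tool_pos: [0.6154, 0.2816, 0.0146]
tcp_rot: [2.357, 2.075, 0.01]
wrist_force: [0.5, 5.7, 3.7]
width: 0.999
grip_force: 2.9
```

```bash
python3 go.py .611 .2527 .008 -7.2; python3 - <<'E'
from m import *
c=cam("top"); save(c,"push1.png"); measure(c)
E
```

```text
t 3.4333 p [0.6154 0.2816 0.0146] yaw -7.29 q [0.39 0.46 1.77 0.   0.9  0.52] F [0.5 5.7 3.7] w 1.0 tilt [0.006 0.004]
turn z units -0.003 shift [-0.292 -0.007  0.066]
tray [605.5 210.1 123.3 197.7  82.8]
plate [579.1  -6.4 258.8 261.   82.8]
blob [284. 177.] hsv [30, 85, 202] z 0.07 [666.2   1.   55.4  54.7  11.1]
blob [280. 126.] hsv [1, 202, 127] z 0.076 [765.6  12.9  53.5  51.7  45.3]
blob [246. 223.] hsv [19, 96, 195] z 0.077 [575.3  75.5  44.8  25.5  86.7]
blob [329. 246.] hsv [110, 6, 206] z 0.078 [533.5 -86.7  34.8  34.9   0.7]
blob [282. 244.] hsv [111, 7, 203] z 0.078 [540.3   1.5  37.5  37.5  14.9]
blob [150. 177.] hsv [110, 24, 31] z 0.083 [663.8 271.6  21.   45.9  85.9]
blob [142. 227.] hsv [110, 24, 31] z 0.084 [566.2 283.5  21.2  50.6  84.7]
blob [  1. 147.] hsv [16, 123, 60] z 0.073 [728.7 598.5  51.7   9.9   4.2]
```

View pics/push1.png

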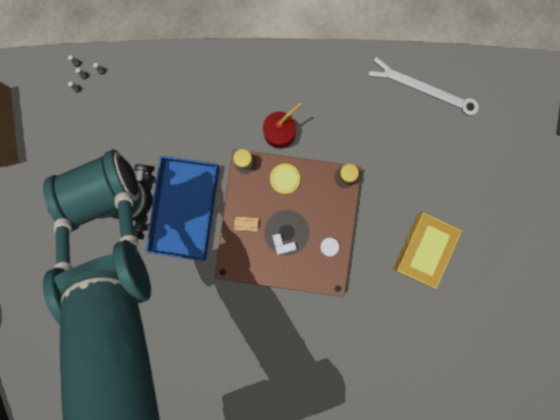

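The tray at (183,208) is now square to the plate, with about 28 mm left to go.

>>> play_rows(moves=[[[0,0,0,-0.08,0,0,85],[0,0,0,-0.08,0,0,85],[0,0,0,-0.06,0,0,85],[0,0,0,-0.03,0,0,85],[0,0,0,0,0,0,85]]])

```text
time: 3.9
tool_pos: [0.6106, 0.2554, 0.0123]
tcp_rot: [2.357, 2.075, 0.002]
wrist_force: [1.0, 1.9, 2.0]
width: 0.992
grip_force: 1.3
```

>>> play_rows(moves=[[[0,0,0,-0.02,0,0,85],[0,0,0,-0.01,0,0,85],[0,0,0,0,0,0,85]]])

```text
time: 4.15
tool_pos: [0.6099, 0.2533, 0.0116]
tcp_rot: [2.357, 2.076, 0.002]
wrist_force: [0.9, 5.0, 2.4]
width: 0.993
grip_force: 2.2
```

```bash
python3 go.py .611 .2527 .008 -7.2; python3 - <<'E'
from m import *
c=cam("top"); save(c,"push2.png"); measure(c)
E
```

```text
t 4.15 p [0.6099 0.2533 0.0116] yaw -7.25 q [0.36 0.44 1.81 0.   0.89 0.48] F [0.9 5.  2.4] w 0.99 tilt [0.001 0.001]
turn z units -0.002 shift [-0.005  0.012  0.036]
tray [601.7 185.  118.5 197.4  82.6]
plate [579.1  -6.4 258.8 261.   82.8]
blob [284. 179.] hsv [30, 85, 202] z 0.069 [664.1   0.8  55.7  55.9  76.6]
blob [280. 127.] hsv [1, 202, 127] z 0.077 [766.   13.4  54.   51.    0.9]
blob [246. 223.] hsv [19, 96, 195] z 0.076 [574.9  75.8  25.2  44.8   0.8]
blob [329. 246.] hsv [110, 6, 206] z 0.078 [533.5 -86.7  34.8  34.9   0.7]
blob [282. 244.] hsv [111, 7, 203] z 0.078 [540.3   1.5  37.5  37.5  14.9]
blob [157. 230.] hsv [105, 20, 31] z 0.083 [560.3 253.   17.5  48.7  79.6]
blob [164. 179.] hsv [108, 22, 34] z 0.079 [658.3 241.   43.6  20.3   1.6]
blob [  1. 145.] hsv [15, 123, 60] z 0.074 [735.1 599.   65.    9.9   4.3]
```

>>> play_rows(moves=[[[0,0,0,-0.02,0,0,85],[0,0,0,0,0,0,85]]])

```text
time: 4.37
tool_pos: [0.6095, 0.2527, 0.0115]
tcp_rot: [-2.356, -2.077, -0.004]
wrist_force: [1.5, 9.4, 2.9]
width: 0.992
grip_force: 4.6
```

>>> play_rows(moves=[[[0,0,0,-0.01,0,0,85],[0,0,0,0,0,0,85]]])

```text
time: 4.53
tool_pos: [0.6095, 0.2527, 0.0115]
tcp_rot: [-2.355, -2.077, -0.006]
wrist_force: [1.9, 11.1, 0.8]
width: 0.997
grip_force: 6.1
```

Tray is snug (the force rises with no further motion). Now I back off, lift, and go to the L piece.

>>> play_rows(moves=[[[0,0,0,0.1,0,0,85],[0,0,0,0.1,0,0,85],[0,0,0,0,0,-0.4,85],[0,0,0,0,0,-0.4,70],[0,0,0,0,0,-0.4,60]]])

```text
time: 4.95
tool_pos: [0.6094, 0.2689, 0.1295]
tcp_rot: [-2.356, -2.076, 0.011]
wrist_force: [0.8, 0.3, 0.3]
width: 0.746
grip_force: 0.0
```

>>> play_rows(moves=[[[0,0,0,0,0,-0.4,50],[0,0,-0.19,0,0,-0.3,40],[0,0,-0.19,0,0,0,40],[0,0,-0.19,0,0,0,40],[0,0,-0.19,0,0,0,40]]])

```text
time: 5.37
tool_pos: [0.6113, 0.2694, 0.2014]
tcp_rot: [1.917, 2.489, -0.003]
wrist_force: [-0.1, 0.7, -0.5]
width: 0.466
grip_force: 0.0
```

```bash
python3 go.py .532 -.012 .063 15; python3 - <<'E'
from m import *
c=cam("top"); save(c,"push3.png"); measure(c)
E
```

```text
t 5.3667 p [0.6113 0.2694 0.2014] yaw 14.79 q [ 0.38  0.27  1.65 -0.    1.22  0.12] F [-0.1  0.7 -0.5] w 0.47 tilt [-0.001 -0.002]
turn z units -0.007 shift [-2.513 -1.494  1.384]
tray [601.5 184.4 113.2 197.4  82.6]
plate [579.1  -6.4 258.8 261.   82.8]
blob [284. 178.] hsv [30, 85, 200] z 0.07 [665.3   2.5  54.8  56.7  34.4]
blob [279. 126.] hsv [1, 202, 124] z 0.077 [766.2  13.9  52.7  51.   27. ]
blob [329. 246.] hsv [110, 7, 203] z 0.078 [533.5 -86.7  34.8  34.9   0.7]
blob [246. 223.] hsv [16, 112, 173] z 0.076 [575.3  75.5  44.8  25.7  87. ]
blob [282. 244.] hsv [111, 8, 201] z 0.078 [540.3   1.5  37.5  37.5  14.9]
blob [  1. 146.] hsv [16, 123, 59] z 0.073 [731.6 599.9  50.    7.4   4.3]
```

>>> play_rows(moves=[[[0,0,0,-0.314,-0.187,0,40],[0,0,0,-0.314,-0.187,0,40],[0,0,0,-0.314,-0.187,0,40],[0,0,0,-0.314,-0.187,0,40],[0,0,0,-0.314,-0.187,0,40]]])

```text
time: 5.83
tool_pos: [0.5587, 0.0927, 0.1999]
tcp_rot: [-1.924, -2.482, 0.005]
wrist_force: [0.5, -0.3, 0.8]
width: 0.47
grip_force: 0.0
```

>>> play_rows(moves=[[[0,0,0,-0.314,-0.187,0,40],[0,0,0,-0.314,-0.187,0,40],[0,0,0,-0.314,-0.187,0.1,40],[0,0,0,0,0,0.4,40],[0,0,0,0,0,0.3,40]]])

```text
time: 6.25
tool_pos: [0.5291, -0.0133, 0.1203]
tcp_rot: [1.93, 2.478, -0.001]
wrist_force: [-0.8, 0.7, -1.4]
width: 0.47
grip_force: 0.0
```

>>> play_rows(moves=[[[0,0,0,0,0,0.2,40],[0,0,0,0,0,0,40],[0,0,0,0,0,0,40]]])

```text
time: 6.5
tool_pos: [0.5277, -0.011, 0.0993]
tcp_rot: [-1.922, -2.48, 0.006]
wrist_force: [0.8, 0.0, -0.0]
width: 0.47
grip_force: 0.0
```

```bash
python3 go.py .532 -.012 .063 15
```

```text
t 6.5 p [ 0.5277 -0.011   0.0993] yaw 14.45 q [-0.07  0.11  2.04 -0.    0.99 -0.32] F [ 0.8  0.  -0. ] w 0.47 tilt [-0.006 -0.   ]
turn z units -0.019 shift [-0.021  0.038  0.363]
```

>>> play_rows(moves=[[[0,0,0,-0.02,0.03,0.2,40],[0,0,0,0,0,0.15,40],[0,0,0,0,0,0,40]]])

```text
time: 6.75
tool_pos: [0.5325, -0.0118, 0.0654]
tcp_rot: [-1.922, -2.483, 0.003]
wrist_force: [-0.7, 0.3, -0.4]
width: 0.474
grip_force: 0.0
```

>>> play_rows(newtons=50, moves=[[[0,0,0,0,0,0,8],[0,0,0,0,0,0,8],[0,0,0,0,0,0,8],[0,0,0,0,0,0,8],[0,0,0,0,0,0,8]]])

```text
time: 7.17
tool_pos: [0.5348, -0.012, 0.0683]
tcp_rot: [1.921, 2.482, 0.003]
wrist_force: [-0.4, 0.4, 6.4]
width: 0.158
grip_force: 50.4
```

>>> play_rows(moves=[[[0,0,0,0,0,0,8],[0,0,0,0,0,-0.1,8],[0,0,0,0,0,-0.2,8],[0,0,0,0,0,-0.3,8],[0,0,0,0,0,0,8]]])

```text
time: 7.58
tool_pos: [0.5371, -0.0123, 0.1324]
tcp_rot: [1.918, 2.478, 0.008]
wrist_force: [2.5, -0.2, -0.0]
width: 0.161
grip_force: 49.6
```

```bash
python3 go.py .602 .180 .04 15
```

```text
t 7.5833 p [ 0.5371 -0.0123  0.1324] yaw 14.52 q [-0.07  0.08  2.01 -0.    1.04 -0.32] F [ 2.5 -0.2 -0. ] w 0.16 tilt [ 0.009 -0.001]
turn z units -0.017 shift [1.689 1.125 0.924]
```

```bash
python3 go.py .550 .178 .04 15
```

```text
t 7.5833 p [ 0.5371 -0.0123  0.1324] yaw 14.52 q [-0.07  0.08  2.01 -0.    1.04 -0.32] F [ 2.5 -0.2 -0. ] w 0.16 tilt [ 0.009 -0.001]
turn z units -0.017 shift [1.805 0.617 0.924]
```

>>> play_rows(moves=[[[0,0,0,0.2,0.07,0,8],[0,0,0,0.3,0.1,0,8],[0,0,0,0.35,0.12,0,8],[0,0,0,0.35,0.12,0,8],[0,0,0,0.3,0.1,0,8]]])

```text
time: 8.0
tool_pos: [0.5448, 0.1478, 0.1266]
tcp_rot: [-1.923, -2.484, -0.001]
wrist_force: [0.2, -0.6, -0.3]
width: 0.157
grip_force: 49.5
```

>>> play_rows(moves=[[[0,0,0,0.2,0.07,0,8],[0,0,0,0.1,0.03,0.2,8],[0,0,0,0,0,0.3,8],[0,0,0,0,0,0.2,8],[0,0,0,0,0,0.15,8]]])

```text
time: 8.42
tool_pos: [0.5453, 0.1776, 0.0391]
tcp_rot: [-1.92, -2.484, 0.004]
wrist_force: [-1.3, -0.4, -1.0]
width: 0.154
grip_force: 49.5
```

>>> play_rows(moves=[[[0,0,0,0,0,0,8],[0,0,0,0,0,0,40],[0,0,0,0,0,0,40],[0,0,0,0,0,0,40],[0,0,0,0,0,-0.2,40]]])

```text
time: 8.83
tool_pos: [0.5452, 0.1768, 0.0596]
tcp_rot: [-1.922, -2.482, 0.006]
wrist_force: [-1.3, 0.5, -0.1]
width: 0.466
grip_force: 0.0
```

>>> play_rows(moves=[[[0,0,0,0,0,-0.35,45],[0,0,0,0,0,-0.35,50],[0,0,0,0,0,-0.3,55],[0,0,0,0,0,0,55]]])

```text
time: 9.17
tool_pos: [0.5531, 0.179, 0.1715]
tcp_rot: [1.917, 2.476, 0.021]
wrist_force: [1.2, -0.1, 1.4]
width: 0.645
grip_force: 0.0
```

```bash
python3 go.py .5335 -.087 .065 15; python3 - <<'E'
from m import *
c=cam("top"); save(c,"d1.png"); measure(c)
c=cam("side"); save(c,"d1s.png")
E
```

```text
t 9.1667 p [0.5531 0.179  0.1715] yaw 14.51 q [0.27 0.12 1.89 0.   1.12 0.02] F [ 1.2 -0.1  1.4] w 0.65 tilt [0.016 0.004]
turn z units -0.017 shift [-2.519 -0.878  1.065]
tray [689.3 188.1  61.3 132.1  24.9]
plate [579.1  -6.4 258.8 261.   82.8]
blob [285. 178.] hsv [30, 86, 197] z 0.069 [664.8   1.7  56.7  56.9  76.6]
blob [279. 126.] hsv [1, 203, 122] z 0.076 [7.661e+02 1.240e+01 5.400e+01 5.300e+01 6.000e-01]
blob [246. 223.] hsv [10, 152, 149] z 0.076 [575.4  75.3  45.1  25.6  87. ]
blob [329. 246.] hsv [110, 6, 201] z 0.078 [533.5 -86.7  34.8  34.9   0.7]
blob [  1. 143.] hsv [16, 123, 58] z 0.074 [736.2 603.8  70.1   9.6  12.6]
```

View pics/d1s.png

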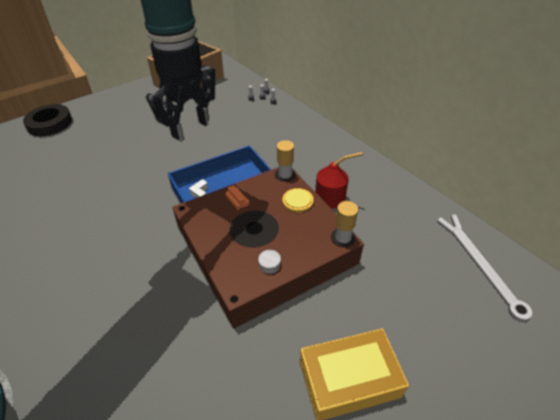

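The L piece lies in the tray at (198,188). Next is the round slug.

>>> play_rows(moves=[[[0,0,0,-0.2,-0.07,0,55],[0,0,0,-0.34,-0.12,0,55],[0,0,0,-0.36,-0.12,0,55],[0,0,0,-0.36,-0.12,0,55],[0,0,0,-0.36,-0.12,0,55]]])

```text
time: 9.68
tool_pos: [0.5331, 0.0056, 0.16]
tcp_rot: [-1.921, -2.484, 0.002]
wrist_force: [1.3, -0.1, 0.1]
width: 0.644
grip_force: 0.0
```

>>> play_rows(moves=[[[0,0,0,-0.36,-0.12,0,55],[0,0,0,-0.3,-0.11,0,55],[0,0,0,-0.24,-0.1,0.2,55],[0,0,0,0,0,0.35,55],[0,0,0,0,0,0.15,55]]])

```text
time: 10.1
tool_pos: [0.522, -0.0899, 0.0873]
tcp_rot: [-1.924, -2.477, 0.004]
wrist_force: [-0.4, -0.2, -1.0]
width: 0.644
grip_force: 0.0
```

>>> play_rows(moves=[[[0,0,0,0,0,0,55],[0,0,0,0,0,0,55],[0,0,0,0,0,0,55]]])

```text
time: 10.35
tool_pos: [0.5256, -0.0884, 0.0918]
tcp_rot: [1.922, 2.484, 0.0]
wrist_force: [-0.4, -0.3, 0.6]
width: 0.641
grip_force: 0.0
```

```bash
python3 go.py .5335 -.087 .065 15
```

```text
t 10.35 p [ 0.5256 -0.0884  0.0918] yaw 14.54 q [-0.21  0.13  2.04  0.    0.97 -0.47] F [-0.4 -0.3  0.6] w 0.64 tilt [ 0.001 -0.   ]
turn z units -0.016 shift [-0.007  0.08   0.268]
```

>>> play_rows(moves=[[[0,0,0,0,0.08,0,55],[0,0,0,0,0,0.17,55],[0,0,0,0,0,0.09,55],[0,0,0,0,0,0,55]]])

```text
time: 10.68
tool_pos: [0.5322, -0.0858, 0.0642]
tcp_rot: [-1.921, -2.484, 0.001]
wrist_force: [-0.9, 0.4, -0.9]
width: 0.642
grip_force: 0.0
```

>>> play_rows(moves=[[[0,0,0,0,0,0,25],[0,0,0,0,0,0,25],[0,0,0,0,0,0,25],[0,0,0,0,0,0,25],[0,0,0,0,0,0,25]]])

```text
time: 11.1
tool_pos: [0.5336, -0.0865, 0.0661]
tcp_rot: [1.922, 2.483, 0.001]
wrist_force: [0.7, 0.7, 2.4]
width: 0.39
grip_force: 50.1
```

>>> play_rows(moves=[[[0,0,0,0,0,-0.1,25],[0,0,0,0,0,-0.3,25],[0,0,0,0,0,-0.35,25],[0,0,0,0,0,-0.35,25],[0,0,0,0,0,0,25]]])

```text
time: 11.52
tool_pos: [0.5378, -0.0876, 0.1841]
tcp_rot: [1.915, 2.475, 0.009]
wrist_force: [2.6, -0.8, 0.3]
width: 0.393
grip_force: 50.2
```

```bash
python3 go.py .652 .178 .04 15
```

```text
t 11.5167 p [ 0.5378 -0.0876  0.1841] yaw 14.52 q [-0.21  0.04  1.94 -0.    1.14 -0.46] F [ 2.6 -0.8  0.3] w 0.39 tilt [ 0.013 -0.003]
turn z units -0.017 shift [2.27  1.79  1.441]
```

>>> play_rows(moves=[[[0,0,0,0.17,0.13,0,25],[0,0,0,0.3,0.24,0,25],[0,0,0,0.3,0.24,0,25],[0,0,0,0.3,0.24,0,25],[0,0,0,0.3,0.24,0,25]]])

```text
time: 11.93
tool_pos: [0.6042, 0.0748, 0.1755]
tcp_rot: [1.924, 2.484, -0.0]
wrist_force: [0.1, 0.7, -0.5]
width: 0.389
grip_force: 50.2
```

>>> play_rows(moves=[[[0,0,0,0.3,0.24,0,25],[0,0,0,0.3,0.24,0,25],[0,0,0,0.2,0.15,0,25],[0,0,0,0.1,0.07,0.2,25],[0,0,0,0,0,0.3,25]]])

```text
time: 12.35
tool_pos: [0.6534, 0.1823, 0.1293]
tcp_rot: [1.916, 2.483, 0.013]
wrist_force: [1.4, -1.4, -1.6]
width: 0.388
grip_force: 50.2
```

>>> play_rows(moves=[[[0,0,0,0,0,0.35,25],[0,0,0,0,0,0.2,25],[0,0,0,0,0,0,25],[0,0,0,0,0,0,25]]])

```text
time: 12.68
tool_pos: [0.6475, 0.1777, 0.0684]
tcp_rot: [-1.921, -2.482, 0.006]
wrist_force: [-0.1, -1.0, -1.1]
width: 0.391
grip_force: 50.2
```

```bash
python3 go.py .652 .178 .035 15
```

```text
t 12.6833 p [0.6475 0.1777 0.0684] yaw 14.52 q [ 0.23  0.4   1.75 -0.    1.   -0.02] F [-0.1 -1.  -1.1] w 0.39 tilt [-0.004 -0.001]
turn z units -0.017 shift [-0.009  0.044  0.334]
```

>>> play_rows(moves=[[[0,0,0,0,0,0.2,25],[0,0,0,0,0,0.15,25],[0,0,0,0,0,0,25],[0,0,0,0,0,0,50],[0,0,0,0,0,0,50]]])

```text
time: 13.1
tool_pos: [0.6503, 0.1783, 0.0369]
tcp_rot: [1.922, 2.483, 0.003]
wrist_force: [-0.2, -0.5, 0.1]
width: 0.587
grip_force: 0.0
```

>>> play_rows(moves=[[[0,0,0,0,0,0,50],[0,0,0,0,0,-0.2,50],[0,0,0,0,0,-0.35,50],[0,0,0,0,0,-0.35,60],[0,0,0,0,0,-0.35,70]]])

```text
time: 13.52
tool_pos: [0.6494, 0.1782, 0.1627]
tcp_rot: [1.922, 2.484, 0.001]
wrist_force: [0.0, -0.5, -0.5]
width: 0.812
grip_force: 0.0
```

>>> play_rows(moves=[[[0,0,-0.24,0,0,-0.1,75],[0,0,-0.24,0,0,0,75],[0,0,-0.24,0,0,0,75],[0,0,-0.24,0,0,0,75],[0,0,-0.24,0,0,0,75]]])

```text
time: 13.93
tool_pos: [0.65, 0.1783, 0.1723]
tcp_rot: [1.093, 2.943, 0.003]
wrist_force: [-0.3, -0.1, -0.1]
width: 0.879
grip_force: 0.0
```

>>> play_rows(moves=[[[0,0,-0.24,0,0,0,75],[0,0,-0.24,0,0,0,75],[0,0,-0.24,0,0,0,75],[0,0,-0.24,0,0,0,75],[0,0,-0.24,0,0,0,75]]])

```text
time: 14.35
tool_pos: [0.6499, 0.1783, 0.172]
tcp_rot: [0.175, 3.134, 0.001]
wrist_force: [-0.3, 0.3, 0.1]
width: 0.883
grip_force: 0.0
```

```bash
python3 go.py .575 .0755 .065 87; python3 - <<'E'
from m import *
c=cam("side"); save(c,"d2s.png")
E
```

```text
t 14.35 p [0.6499 0.1783 0.172 ] yaw 83.62 q [ 0.23  0.3   1.67 -0.    1.17 -1.23] F [-0.3  0.3  0.1] w 0.88 tilt [0.002 0.001]
turn z units -0.118 shift [ 0.694 -1.066  1.07 ]
```

View pics/d2s.png

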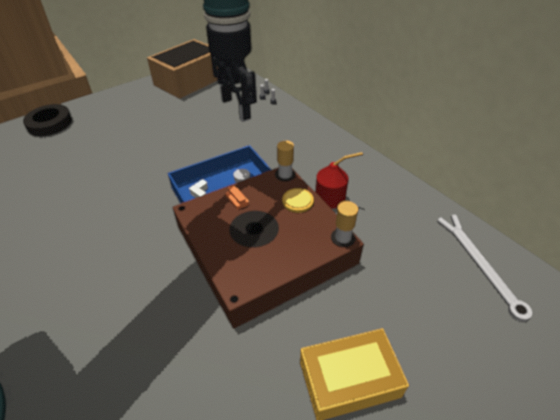

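The round slug is in the tray at (242,175). Only the tee remains.

>>> play_rows(moves=[[[0,0,-0.118,0,0,0,75],[0,0,0,0.17,-0.26,0,75],[0,0,0,0.17,-0.26,0,75],[0,0,0,0.18,-0.27,0,75],[0,0,0,0.17,-0.27,0,75]]])

```text
time: 14.82
tool_pos: [0.5738, 0.0757, 0.1714]
tcp_rot: [0.095, 3.138, 0.0]
wrist_force: [-0.2, 0.4, 0.2]
width: 0.876
grip_force: 0.0
```

>>> play_rows(moves=[[[0,0,0,0,0,0.3,75],[0,0,0,0,0,0.3,75],[0,0,0,0,0,0.1,75],[0,0,0,0,0,0,75],[0,0,0,0,0,0,75]]])

```text
time: 15.23
tool_pos: [0.5744, 0.0765, 0.1007]
tcp_rot: [-0.093, -3.14, 0.0]
wrist_force: [0.6, 0.1, 0.5]
width: 0.878
grip_force: 0.0
```

```bash
python3 go.py .575 .0755 .065 87
```

```text
t 15.2333 p [0.5744 0.0765 0.1007] yaw 86.62 q [ 0.09  0.2   1.94  0.    1.   -1.42] F [0.6 0.1 0.5] w 0.88 tilt [-0.  0.]
turn z units -0.013 shift [-0.007 -0.01   0.357]
```

>>> play_rows(moves=[[[0,0,0,0,0,0.2,75],[0,0,0,0,0,0.15,75],[0,0,0,0,0,0,75],[0,0,0,0,0,0,36],[0,0,0,0,0,0,36]]])

```text
time: 15.65
tool_pos: [0.5759, 0.0767, 0.0673]
tcp_rot: [0.091, 3.137, 0.0]
wrist_force: [-0.0, -0.1, -0.3]
width: 0.61
grip_force: 0.0
```

>>> play_rows(moves=[[[0,0,0,0,0,0,36],[0,0,0,0,0,0,36],[0,0,0,0,0,0,36],[0,0,0,0,0,-0.1,36],[0,0,0,0,0,-0.2,36]]])

```text
time: 16.07
tool_pos: [0.5714, 0.0761, 0.0933]
tcp_rot: [-0.091, -3.134, 0.001]
wrist_force: [-0.9, -0.5, -2.4]
width: 0.513
grip_force: 53.8
```

>>> play_rows(moves=[[[0,0,0,0,0,-0.3,36],[0,0,0,0,0,-0.2,36],[0,0,0,0,0,0,36],[0,0,0,0,0,0,36]]])

```text
time: 16.4
tool_pos: [0.5753, 0.0764, 0.1471]
tcp_rot: [0.092, 3.137, 0.001]
wrist_force: [-0.4, -0.4, -2.8]
width: 0.519
grip_force: 54.0
```

```bash
python3 go.py .6025 .182 .035 87;python3 -c "
from h import *
print(bot.read_state()['grip_force'])"
```

```text
t 16.4 p [0.5753 0.0764 0.1471] yaw 86.66 q [ 0.09  0.15  1.9  -0.    1.09 -1.42] F [-0.4 -0.4 -2.8] w 0.52 tilt [0.004 0.   ]
turn z units -0.012 shift [-0.217  1.068  1.121]
53.98110489360988
```

>>> play_rows(moves=[[[0,0,0,-0.03,0.15,0,36],[0,0,0,-0.06,0.3,0,36],[0,0,0,-0.06,0.3,0,36],[0,0,0,-0.05,0.22,0,36],[0,0,0,-0.02,0.1,0,36]]])

```text
time: 16.82
tool_pos: [0.6015, 0.1849, 0.1429]
tcp_rot: [-0.089, -3.137, -0.001]
wrist_force: [-0.1, -0.7, -2.0]
width: 0.516
grip_force: 54.1
```

>>> play_rows(moves=[[[0,0,0,0,0,0.3,36],[0,0,0,0,0,0.3,36],[0,0,0,0,0,0.1,36],[0,0,0,0,0,0,36]]])

```text
time: 17.15
tool_pos: [0.5975, 0.1808, 0.0696]
tcp_rot: [-0.091, -3.129, 0.005]
wrist_force: [-0.8, -0.5, -2.9]
width: 0.52
grip_force: 54.2
```

```bash
python3 go.py .6025 .182 .035 87
```

```text
t 17.15 p [0.5975 0.1808 0.0696] yaw 86.67 q [ 0.25  0.32  1.85 -0.    0.98 -1.26] F [-0.8 -0.5 -2.9] w 0.52 tilt [-0.011 -0.003]
turn z units -0.011 shift [-0.049  0.015  0.346]
```

>>> play_rows(moves=[[[0,0,0,0,0,0.2,36],[0,0,0,0,0,0.17,36],[0,0,0,0,0,0,36],[0,0,0,0,0,0,58],[0,0,0,0,0,0,58]]])

```text
time: 17.57
tool_pos: [0.6037, 0.182, 0.0402]
tcp_rot: [0.092, 3.138, 0.001]
wrist_force: [0.8, 0.7, 0.1]
width: 0.68
grip_force: 0.0
```

>>> play_rows(moves=[[[0,0,0,0,0,0,58],[0,0,0,0,0,-0.2,58],[0,0,0,0,0,-0.35,58],[0,0,0,0,0,-0.35,58],[0,0,0,0,0,-0.35,58]]])

```text
time: 17.98
tool_pos: [0.6028, 0.1819, 0.1663]
tcp_rot: [0.092, 3.139, 0.001]
wrist_force: [0.9, 0.7, 0.3]
width: 0.678
grip_force: 0.0
```

>>> play_rows(moves=[[[0,0,0,0,0.35,-0.2,58],[0,0,0,0,0.4,0,58],[0,0,0,0,0.4,0,58],[0,0,0,0,0.4,0,58],[0,0,0,0,0.3,0,58]]])

```text
time: 18.4
tool_pos: [0.6138, 0.3701, 0.1863]
tcp_rot: [0.09, 3.137, 0.005]
wrist_force: [0.6, -0.5, 0.1]
width: 0.679
grip_force: 0.0
```

>>> play_rows(moves=[[[0,0,0,0,0,0,58],[0,0,0,0,0,0,58],[0,0,0,0,0,0,58]]])

```text
time: 18.65
tool_pos: [0.6134, 0.3664, 0.1844]
tcp_rot: [0.091, 3.139, 0.0]
wrist_force: [0.5, -0.0, -0.4]
width: 0.681
grip_force: 0.0
```

```bash
python3 - <<'E'
from m import *
c=cam("top"); C,H,S,V=measure(c)
b=c["image"][140:310,120:370]; cv2.imwrite("pics/end.png",cv2.resize(b,(750,510),interpolation=cv2.INTER_CUBIC)[:,:,::-1])
m=(H>95)&(H<135)&(S>120)&(C[:,:,2]<.06)&(C[:,:,2]>.036); P=C[m]; print(rect(c,blob((H>100)&(H<130)&(S>110))[0],.045))
E
```

```text
tray [601.1 184.3 114.7 198.4  83.2]
plate [579.1  -6.4 258.8 261.   82.8]
blob [284. 177.] hsv [30, 87, 193] z 0.07 [666.4   2.2  54.2  55.7  27.3]
blob [279. 127.] hsv [1, 204, 119] z 0.077 [765.6  12.9  50.8  53.7  82.9]
[601.1 183.9 117.9 199.2  83.2]
```

View pics/end.png

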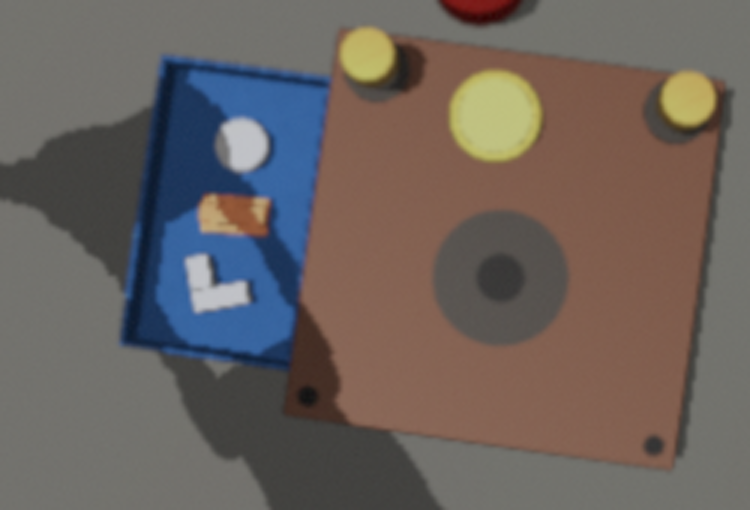

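All three pieces lie inside the tray, at (242,145), (235,214) and (218,285). The tray is snug and square, and the cap hasn't moved.

```bash
python3 -c "
from workcell import bot
print(bot.finish_job())"
```

```text
the job is handed in; nothing more can be done
None
```

I handed the job in at about 19 s on the robot's clock: all three scrap pieces lie flat in the tray, the tray is snug and square against the plate, and the cap, lids and oil can were not disturbed; the hand-in call returned no verdict.

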